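# Pack the specimen jar and shut the transport case

## Robot

A 6-joint arm with a two-finger parallel gripper is mounted at the origin on the work surface. World frame = base frame: x ahead of the robot, y to its left, z up, the work surface at z = 0. Lengths are in m, angles in rad, forces in N, time in s.
With the tool pointing down it reaches from about 0.375 to 0.825 m from the base axis. Payload 5.5 kg.
Tool frame: the origin (TCP) lies on the front face of the gripper's body, between the roots of the fingers; the fingertips stand 73 mm ahead of it and the grasp point (between the pads) lies 54 mm ahead of it (manip.grip_depth is the distance from the TCP to the grasp point, in m); z points along the fingers, y is the direction in which the jaws open and shut (so a half turn about z gives the same grasp; the last joint's range is limited). The gripper opens to 85 mm and grips with 20 to 120 N. Pads are 22 mm wide; open, the fingers measure 114 mm over their backs; the gripper's body (76 mm by 85 mm) begins 54 mm behind the grasp point. The pads swing forward as they close: fully open they stand 13 mm farther back than shut.
Start: joints at [1.164, 0.314, -0.047, 1.21, 0, 1.571], TCP at [0.237, 0.551, 0.304] pointing down, gripper open.
Joint ranges: [-2.67, 2.67], [-0.69, 1.73], [-1.03, 1.25], [-2.08, 2.16], [-1.42, 1.45], [-3.14, 3.14]. Speed limits (rad/s): [2.39, 2.39, 3.01, 3.14, 3.14, 3.14].

## Interface

Orientations are given as a unit quaternion [w, x, y, z].
In Python, from cell import manip, optics gives the robot as it stands.
- The arm moves only by the tool send_rows, never from a script. Its argument "motion" is a list of rows, each a list of 7 numbers: the shift along the tool's x, y, z in m, then the turn, a rotation vector about the tool's x, y, z in degrees, then the opening in per cent of the stroke, from 0 (shut) to 100 (fully open). In form: [[tx, ty, tz, ax, ay, az, gripper], ...]. A call has 1 to 20 rows; each row is the pose to reach, as a shift and turn from the pose commanded when the call began, along the tool's axes at that moment; what a row does not reach only later rows make up. A row lasts 1/10 s, in which the tool goes at most 50 mm and 8.59 degrees, less where a joint would pass 70% of its speed; a pose out of reach is approached as far as the arm can. A call with a gripper value outside its range is refused whole. The fingers move at their own pace and stop on an object; "force" is the grip in N (left out, the last holds). Time passes only in rows, so rows that repeat a pose let the fingers close. It gives the time, the measured TCP pose, the force and the opening at its end, in the units of the state.
- manip.state(): the state, without advancing time (a new reading comes with each control period).
- optics.snapshot(name): name is "scene" or "top" or "wrist"; returns a dict with "color" (400x640x3 uint8, red, green, blue), "z_map" (400x640 float32, m along the optical axis (not along the pixel's ray), 0 where there is no reading), "mtx" (3x3 intrinsics, pixels), "cam_to_world" (4x4, takes a point from camera to world coordinates). Camera axes: x right, y down, z forward; pixel columns grow to the right and rows downward; lengths in m; the calibration is good to about 2 mm. A picture is of the moment at which its call begins.
- manip.sign_off(): hands the job in, once; it reports no verdict.
Trained networks look in the newest picture that a camera, given by its name, has taken for a name from the list of things; names that differ only in an ending like _2 or _b are one class to them, and where a whole thing is asked for, a point or a joint stands for the part that bears it (a point fixed in the world has none). Each returns a list of dicts, best first, with "score" (0 to 1); they miss things now and then, are a little off and sometimes report something else, mostly with a low value. They report only what shows in the picture. A call takes as long as a camera call.
- optics.look_for(camera, name): "position" ([row, column] in pixels, amid what is visible of it).
- optics.regions_of(camera, name): "mask" (400x640 bool, what is visible of it) and "position" ([row, column] in pixels, amid what is visible of it).
The state is a dict: "time_s": time; "joints": joint angles; "dq": joint speeds; "effort": joint torques, N m; "tool_pos": TCP position; "ee_rot": TCP orientation; "force": force on the tool from outside, world axes, zero at the start; "moment": the same for the moment, N m; "width": opening from 0.0 (shut) to 1.0 (fully open).
Only numpy, scipy, OpenCV 4.12 (cv2) and the standard library are available. Lean on these libraries where they do the work, as an engineer would, in place of code of your own. Each camera call takes 0.05 s, during which the arm holds its last target. There are 200 camera calls.

## Task

A square specimen jar has been left lying on its side on the table: stand it upright on the table, base down, and let go of it. Then take a fresh hold and lower it, cap up and without dropping it, right to the bottom of the empty pocket of the transport case. Finally tip the case's open lid over past upright and leave it to fall fully shut under its own weight, not pressing or carrying it down, and leave the other jar, the carton and the pump bottle where they are.

Things in the scene. Friction and masses are not known exactly. Their poses are not given: they have to be found in the camera images.
- jar_mid (a point): Centre, half-way up, of the loose white plastic jar lying on its side on the table. Square body 56 x 56 x 80 mm tall, tapered shoulder, round screw cap; 110 mm tall in all, about 0.22 kg. z points from base to cap (level while it lies), x and y square to the flat sides. The base is 55 mm away along -z. Lying, this point is 28 mm above the table; standing, 55 mm. The table round it is clear.
- jar_cap (a point): Middle of that jar's round ribbed cap, on the jar's axis, 43 mm from its centre towards the cap end; same axes. The cap is 46 mm in diameter and 24 mm tall, from 86 to 110 mm above the base. It stands 98 mm above the table when the jar is upright.
- jar2_mid (a point): Centre (half-way up) of the other, equal jar, already standing in the case's second pocket, 104 mm from the empty pocket. To be left alone.
- case: Insulated grey specimen transport case, fixed to the table; origin under its centre. 170 mm (x) by 240 mm (y), rim 105 mm above the table, walls 12 mm. z up; +x points to the hinge side, y runs along the hinge. Inside, rigid dark foam (top 70 mm above the table) has two square pockets: the empty one 52 mm from the middle along -y, the one with the other jar 52 mm along +y.
- pocket (a point): Centre of the floor of the empty pocket, 15 mm above the table. The pocket is 68 x 68 mm, its sides along the case's x and y (this frame has the case's axes), 55 mm deep in the foam. A jar standing in it reaches 20 mm above the case's rim. The other jar stands 104 mm away along +y.
- lid_hinge (a point): Middle of the lid's hinge line on the case's rim, 105 mm above the table, 85 mm from the middle of the case along +x; the hinge runs along y. Same axes as the case.
- lid_edge (a point): Middle of the lid's free outer edge, on its outer face; moves with the lid. The lid is a hollow grey shell, 240 mm along the hinge; this edge is 170 mm from the hinge along the lid and 35 mm out (the lid's depth). Open, it is about 260 mm above the table, leaning out 80 mm beyond the hinge, away from the case; the outer face looks away from the case.
- lid (a joint): Lid angle in rad: 0 fully shut, 1.85 open, leaning back on its stop. About 0.35 kg, on a lightly damped hinge with almost no friction. Being hollow and deep, it balances at about 1.28 rad: above that it falls back open, below it falls shut by itself in about a second. Pushing its free edge level towards the case over the balance takes about 1 to 2 N.
- pump_bottle: White hand-sanitiser pump bottle, 72 mm in diameter, 198 mm tall; origin under its centre. Bystander.
- kit_carton: White test-kit carton, 80 x 150 x 55 mm tall; origin under its centre. Bystander.

How it is judged:
By the outcome, as a careful person would: the job done as asked, in the order asked, and still so for the second after the job is handed in, with the robot touching nothing.
It also fails if it takes over 70 s, if anything falls off the work surface, if the arm or the gripper's body presses on something with over 40 N, if the wrist force passes 120 N, or if a joint passes its speed limit or range.

## Working session

There is one attempt and no reset: what is moved stays moved. The work goes in short steps, Python scripts to look and compute and a tool call to move; the robot and the scene stay as the last step left them, time stands still between calls to the robot, and variables do not carry over. Pictures are saved under pics/ and viewed, about 8 in all and at most 12, crops included, and the job is handed in when it is done.

Besides the shell and the picture viewer there is one more tool, called after ">>>" as a command line: name --pt "numbers of a row" for each row, then --argument value for the rest. send_rows: Moves the arm, as the interface text tells. Its arguments: {"type":"object","properties":{"motion":{"type":"array","items":{"type":"array","items":{"type":"number"}}},"force":{"type":"number"}},"required":["motion"]}

```bash
mkdir -p pics; ls
cat > h.py <<'E'
import numpy as np, cv2
from scipy.spatial.transform import Rotation as R
from cell import manip, optics
def snap(n,f=None):
    s=optics.snapshot(n)
    if f: cv2.imwrite('pics/'+f,s['color'][...,::-1])
    return s
def cloud(s):
    z=s['z_map']; v,u=np.indices(z.shape); K=s['mtx']
    p=np.stack([(u-K[0,2])/K[0,0]*z,(v-K[1,2])/K[1,1]*z,z],-1)
    w=p@s['cam_to_world'][:3,:3].T+s['cam_to_world'][:3,3]
    w[z==0]=np.nan
    return w
def quat(q): return R.from_quat([q[1],q[2],q[3],q[0]])
def rel(pos,rot):
    "world target -> shift in tool axes, rotvec deg"
    st=manip.state(); T=quat(st['ee_rot'])
    return np.round(T.inv().apply(np.array(pos)-st['tool_pos']),4), np.round((T.inv()*rot).as_rotvec(degrees=True),2)
E
python3 - <<'E'
from h import *
st=manip.state(); print(st)
for n in ['scene','top']:
    s=snap(n,n+'1.png'); w=cloud(s)
    for k in ['jar_mid','jar_cap','case','pocket','lid_hinge','lid_edge','lid','pump_bottle','kit_carton']:
        try:
            for d in optics.look_for(n,k)[:3]:
                r,c=np.round(d['position']).astype(int); print(n,k,round(d['score'],2),(r,c),np.round(w[r,c],3))
        except Exception as e: print(n,k,e)
a=cv2.imread('pics/scene1.png');b=cv2.imread('pics/top1.png')
cv2.imwrite('pics/both.png',cv2.resize(np.vstack([a,b]),(480,600)))
E
```

```text
pics
{'time_s': 0.0, 'joints': array([ 1.16401401e+00,  3.14217575e-01, -4.80749359e-02,  1.21015651e+00,
        1.67618354e-05,  1.57081768e+00]), 'dq': array([ 0.00062869,  0.00034613, -0.00070074,  0.0013536 , -0.00021125,
        0.00125768]), 'effort': array([-4.88574042e-04, -5.39599550e+01,  3.39745939e+01,  1.94181665e-02,
       -1.15417565e-04,  2.52628340e-06]), 'tool_pos': array([0.23721701, 0.55063987, 0.30304131]), 'ee_rot': array([-1.75114285e-04,  2.02002136e-01,  9.79384732e-01, -8.07620133e-04]), 'force': array([ 0.35050373, -0.54853547,  0.56819158]), 'moment': array([-0.04117492, -0.01221096,  0.03146688]), 'width': 0.9996894281778942}
scene jar_mid 0.81 (np.int64(266), np.int64(215)) [ 0.488 -0.302  0.058]
scene jar_cap 0.94 (np.int64(265), np.int64(214)) [ 0.484 -0.301  0.056]
scene case 0.64 (np.int64(105), np.int64(318)) [0.46  0.213 0.105]
scene pocket 0.9 (np.int64(108), np.int64(317)) [0.457 0.213 0.094]
scene lid_hinge 0.87 (np.int64(106), np.int64(319)) [0.461 0.217 0.099]
scene lid_edge 0.56 (np.int64(73), np.int64(303)) [0.403 0.232 0.177]
scene lid 0.
[... 346 characters left out ...]
0.056]
top jar_mid 0.57 (np.int64(307), np.int64(164)) [0.404 0.24  0.175]
top jar_cap 0.57 (np.int64(260), np.int64(432)) [ 0.476 -0.29   0.058]
top case 0.86 (np.int64(280), np.int64(187)) [0.449 0.218 0.105]
top pocket 0.66 (np.int64(280), np.int64(189)) [0.449 0.213 0.108]
top lid_hinge 0.58 (np.int64(281), np.int64(188)) [0.447 0.215 0.106]
top lid_edge 0.68 (np.int64(304), np.int64(164)) [0.408 0.244 0.165]
top lid 0.95 (np.int64(305), np.int64(167)) [0.406 0.238 0.164]
top pump_bottle 0.64 (np.int64(144), np.int64(417)) [ 0.705 -0.249  0.156]
top kit_carton 0.94 (np.int64(139), np.int64(332)) [ 0.745 -0.085  0.053]
top kit_carton 0.24 (np.int64(276), np.int64(191)) [0.456 0.211 0.1  ]
```

View pics/both.png

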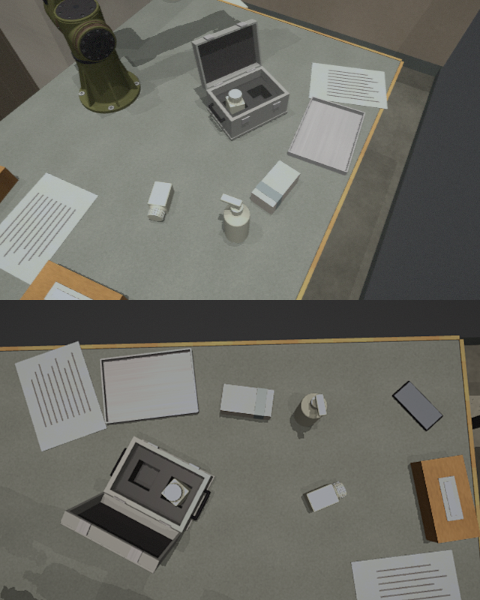

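The top picture shows the jar lying with its cap towards the right (−y) and slightly away. The case's hinge is on the robot's side and its empty pocket is upper left. Next I measure the jar, the case and the lid from the depth cloud.

Run:
```python
from h import *
s=snap('top'); w=cloud(s); sc=snap('scene'); w2=cloud(sc)
def near(w,c,r,z0,z1):
    m=(np.hypot(w[...,0]-c[0],w[...,1]-c[1])<r)&(w[...,2]>z0)&(w[...,2]<z1); return w[m]
def pca(p):
    c=p[:,:2].mean(0); U=np.linalg.svd(p[:,:2]-c,full_matrices=False)[2]; return c,U
print('table z',np.nanmedian(w[230:300,380:400,2]),np.nanmedian(w2[300:330,200:220,2]))
for ww in (w,w2):
    p=near(ww,(.475,-.29),.09,.012,.08)
    print('jar',len(p),cv2.minAreaRect(p[:,:2].astype(np.float32)),'zmax',np.percentile(p[:,2],[50,98]))
    t=p[p[:,2]>.05]; c,U=pca(t); print(' flat top',cv2.minAreaRect(t[:,:2].astype(np.float32)),U[0])
    p=near(ww,(.47,.2),.25,.097,.112); np.save('pics/rim.npy',p)
    print('rim',len(p),cv2.minAreaRect(p[:,:2].astype(np.float32)))
    p=near(ww,(.47,.2),.14,.060,.078)
    print('foam',len(p),cv2.minAreaRect(p[:,:2].astype(np.float32)))
    p=near(ww,(.47,.2),.16,.01,.03)
    print('floor',len(p),p.mean(0) if len(p) else 0)
    p=near(ww,(.4,.25),.25,.115,.4); print('lid zmax',p[:,2].max()); t=p[p[:,2]>p[:,2].max()-.012]
    c,U=pca(t);print('edge',c,U[0],len(t)); 
    pr=(t[:,:2]-c)@U[0]; print(pr.min(),pr.max())
# height map top view 1mm/px
H=np.zeros((400,460),np.float32)
for ww in (w,w2):
    q=ww.reshape(-1,3); q=q[~np.isnan(q[:,0])]
    i=np.round((0.68-q[:,0])*1000).astype(int); j=np.round((.42-q[:,1])*1000).astype(int)
    ok=(i>=0)&(i<400)&(j>=0)&(j<460)
    np.maximum.at(H,(i[ok],j[ok]),q[ok,2])
im=cv2.applyColorMap(np.clip(H*1000*255/270,0,255).astype(np.uint8),cv2.COLORMAP_JET)
# stitch with colour crop of top
crop=cv2.resize(s['color'][160:390,60:310,::-1],None,fx=1.3,fy=1.3)
cv2.imwrite('pics/m.png',np.hstack([cv2.resize(im,None,fx=1,fy=1),cv2.copyMakeBorder(crop,0,400-crop.shape[0],0,0,cv2.BORDER_CONSTANT)]))
```

```text
table z 0.0004751849705824096 2.543880035638102e-05
jar 1403 ((0.47388288378715515, -0.29878348112106323), (0.05625137314200401, 0.11098204553127289), 20.857555389404297) zmax [0.05530886 0.05983967]
 flat top ((0.473812997341156, -0.2987755835056305), (0.056168586015701294, 0.11019058525562286), 20.728126525878906) [ 0.35497527 -0.93487569]
rim 4297 ((0.5027176141738892, 0.18259790539741516), (0.24182292819023132, 0.20669862627983093), 61.66939163208008)
foam 4897 ((0.5165085196495056, 0.17272157967090607), (0.27633553743362427, 0.15072031319141388), 59.664249420166016)
floor 1048 [0.53281498 0.19700062 0.01634443]
lid zmax 0.27671528832855696
edge [0.3953722  0.23966986] [-0.47219001 -0.88149679] 1573
-0.12097401857240651 0.12007745446396714
jar 1357 ((0.47676944732666016, -0.30063295364379883), (0.05669223889708519, 0.11103459447622299), 21.07870864868164) zmax [0.05394228 0.05915527]
 flat top ((0.47667768597602844, -0.3004990518093109), (0.05661733075976372, 0.11071859300136566), 21.07870864868164) [ 0.35148454 -0.93619369]
rim 2267 ((0.5056670308113098, 0.18052589893341064), (0.2432498335838318, 0.208820179104805), 61.69354248046875)
foam 1726 ((0.5137096643447876, 0.16023226082324982), (0.24878637492656708, 0.16266736388206482), 59.33025360107422)
floor 521 [0.54394748 0.15257657 0.01826   ]
lid zmax 0.2756927154405694
edge [0.39578734 0.23278883] [-0.47354245 -0.880771  ] 506
-0.1279833707127858 0.11432009544753452
```

View pics/m.png

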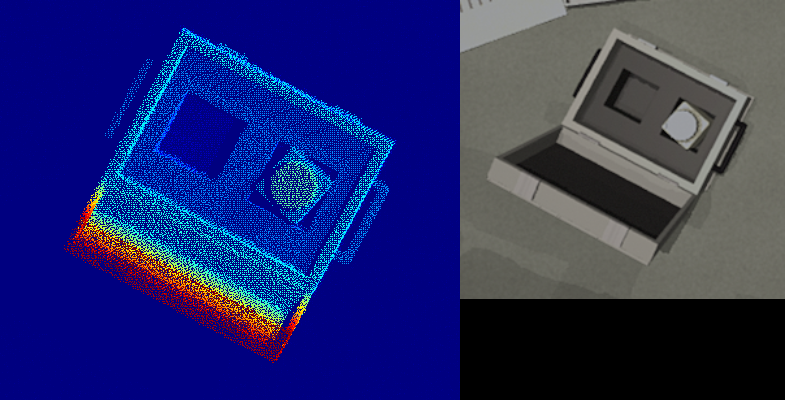

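```bash
cat >> h.py <<'E'
def frame(z,y):
    z=np.array(z,float); z/=np.linalg.norm(z); y=np.array(y,float); y-=z*(y@z); y/=np.linalg.norm(y)
    return R.from_matrix(np.stack([np.cross(y,z),y,z],1))
D=manip.grip_depth
a=np.array([.354,-.935,0]); jm=np.array([.4752,-.2997,.028])
cx=np.array([-.881,.473,0]); cy=np.array([-.473,-.881,0]); cc=np.array([.5186,.172,0])
pocket=cc-.052*cy+[0,0,.015]
def go(grasp,rot):
    "relative move so that grasp point lands at grasp with rot"
    p=np.array(grasp)-D*rot.apply([0,0,1]); s,r=rel(p,rot); print('TCP',p.round(3),'shift',s,'turn',r); return p
def st():
    s=manip.state(); print('t',round(s['time_s'],2),'pos',s['tool_pos'].round(4),'z',quat(s['ee_rot']).apply([0,0,1]).round(3),'y',quat(s['ee_rot']).apply([0,1,0]).round(3),'j',s['joints'].round(2),'F',s['force'].round(1),'w',round(s['width'],3)); return s
E
python3 - <<'E'
from h import *
s=st(); T=quat(s['ee_rot']); t=np.radians(20)
print(pocket,D)
rot=frame([-a[0]*np.sin(t),-a[1]*np.sin(t),-np.cos(t)],[.935,.354,0])
rel([.237,.551,.41],T); print(rel([.237,.551,.41],T),rel([.52,.15,.41],T))
go(jm+[0,0,.15],rot)
E
```

```text
t 1.1 pos [0.2374 0.551  0.3039] z [ 0.  0. -1.] y [0.396 0.918 0.   ] j [ 1.16  0.31 -0.05  1.21 -0.    1.57] F [-0.1 -1.2 -0.2] w 1.002
[0.543196 0.217812 0.015   ] 0.0539
(array([ 0.0004, -0.0002, -0.1061]), array([0., 0., 0.])) (array([-0.4182, -0.2565, -0.1061]), array([0., 0., 0.]))
TCP [ 0.482 -0.317  0.229] shift [-0.5678 -0.7004  0.0753] turn [-8.02 18.91 45.48]
```

>>> send_rows --pt "0 0 -0.05 0 0 0 100" --pt "0 0 -0.1 0 0 0 100" --pt "0 0 -0.106 0 0 0 100" --pt "-0.14 -0.085 -0.106 0 0 0 100" --pt "-0.28 -0.17 -0.106 0 0 0 100" --pt "-0.418 -0.256 -0.106 0 0 0 100" --pt "-0.418 -0.256 -0.106 0 0 0 100" --pt "-0.418 -0.256 -0.106 0 0 0 100" --pt "-0.418 -0.256 -0.106 0 0 0 100" --pt "-0.418 -0.256 -0.106 0 0 0 100" --pt "-0.418 -0.256 -0.106 0 0 0 100" --pt "-0.418 -0.256 -0.106 0 0 0 100" --pt "-0.418 -0.256 -0.106 0 0 0 100" --pt "-0.418 -0.256 -0.106 0 0 0 100"

```text
time_s: 2.5
tool_pos: [0.5222, 0.1467, 0.4094]
ee_rot: [0.0, 0.205, 0.979, -0.001]
force: [-0.8, -0.1, 0.1]
width: 0.997
```

Run:
```python
from h import *
st(); t=np.radians(20)
rot=frame([-a[0]*np.sin(t),-a[1]*np.sin(t),-np.cos(t)],[.935,.354,0])
go(jm+[0,0,.15],rot)
```

```text
t 2.5 pos [0.5222 0.1467 0.4094] z [ 0.    -0.001 -1.   ] y [ 0.401  0.916 -0.001] j [ 0.27  0.18  0.02  1.41 -0.    0.69] F [-0.8 -0.1  0.1] w 0.997
TCP [ 0.482 -0.317  0.229] shift [-0.1487 -0.4408  0.1814] turn [-8.   19.01 45.14]
```

>>> send_rows --pt "-0.15 -0.44 0.18 -8 19 45.1 100" --pt "-0.15 -0.44 0.18 -8 19 45.1 100" --pt "-0.15 -0.44 0.18 -8 19 45.1 100" --pt "-0.15 -0.44 0.18 -8 19 45.1 100" --pt "-0.15 -0.44 0.18 -8 19 45.1 100" --pt "-0.15 -0.44 0.18 -8 19 45.1 100" --pt "-0.15 -0.44 0.18 -8 19 45.1 100" --pt "-0.15 -0.44 0.18 -8 19 45.1 100" --pt "-0.15 -0.44 0.18 -8 19 45.1 100" --pt "-0.15 -0.44 0.18 -8 19 45.1 100" --pt "-0.15 -0.44 0.18 -8 19 45.1 100" --pt "-0.15 -0.44 0.18 -8 19 45.1 100" --pt "-0.15 -0.44 0.18 -8 19 45.1 100" --pt "-0.15 -0.44 0.18 -8 19 45.1 100"

```text
time_s: 3.9
tool_pos: [0.4843, -0.3115, 0.2309]
ee_rot: [-0.143, 0.556, 0.813, 0.099]
force: [-0.3, -0.2, 0.9]
width: 1.002
```

Run:
```python
from h import *
st(); t=np.radians(20)
s=snap('wrist','w1.png'); w=cloud(s)
m=(np.hypot(w[...,0]-jm[0],w[...,1]-jm[1])<.1)&(w[...,2]>.045)&(w[...,2]<.07)
p=w[m]; print(len(p),cv2.minAreaRect(p[:,:2].astype(np.float32)), np.median(p[:,2]))
for k in ['jar_cap','jar_mid']: 
  for d in optics.look_for('wrist',k)[:2]:
    r,c=np.round(d['position']).astype(int); print(k,d['score'],r,c,w[r,c].round(3))
rot=frame([-a[0]*np.sin(t),-a[1]*np.sin(t),-np.cos(t)],[.935,.354,0])
go(jm+[0,0,.004],rot)
```

```text
t 3.9 pos [ 0.4843 -0.3115  0.2309] z [-0.123  0.32  -0.939] y [0.932 0.362 0.001] j [-0.65  0.53  0.05  1.4   0.18  0.52] F [-0.3 -0.2  0.9] w 1.002
8477 ((0.47508081793785095, -0.3003746569156647), (0.05599195882678032, 0.10912267863750458), 21.25371551513672) 0.05597753076562756
jar_cap 0.95 256 312 [ 0.476 -0.297  0.057]
jar_mid 0.97 253 310 [ 0.474 -0.295  0.056]
TCP [ 0.482 -0.317  0.083] shift [-0.0543 -0.0042  0.1378] turn [-0.11 -0.03  0.46]
```

View pics/w1.png

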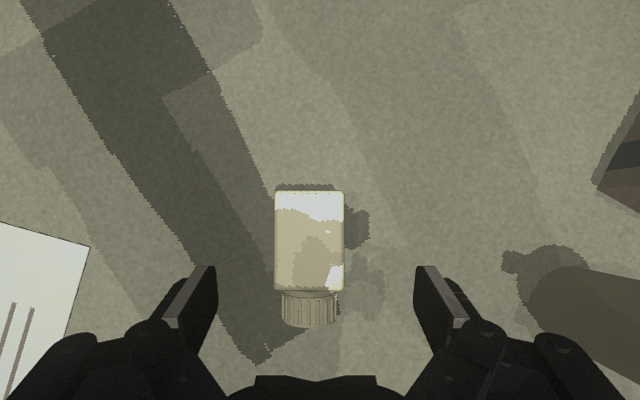

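The wrist picture shows the jar between the open fingers (body about column 310, rows 190–290), with the cap towards the gripper side as planned. The wrist cloud gives the same pose, so I descend and grip.

>>> send_rows --pt "-0.05 -0.004 0.05 0 0 0.5 100" --pt "-0.054 -0.004 0.1 0 0 0.5 100" --pt "-0.054 -0.004 0.12 0 0 0.5 100" --pt "-0.054 -0.004 0.138 0 0 0.5 100" --pt "-0.054 -0.004 0.138 0 0 0.5 100" --pt "-0.054 -0.004 0.138 0 0 0.5 100" --pt "-0.054 -0.004 0.138 0 0 0.5 100" --force 45

```text
time_s: 4.75
tool_pos: [0.4824, -0.3183, 0.0836]
ee_rot: [-0.143, 0.56, 0.81, 0.098]
force: [0.3, -0.1, 0.2]
width: 1.002
```

>>> send_rows --pt "0 0 0 0 0 0 30" --pt "0 0 0 0 0 0 30" --pt "0 0 0 0 0 0 30" --pt "0 0 0 0 0 0 30" --pt "0 0 0 0 0 0 30" --pt "0 0 0 0 0 0 30" --pt "0 0 0 0 0 0 30" --pt "0 0 0 0 0 0 30" --force 45

```text
time_s: 5.55
tool_pos: [0.4818, -0.3182, 0.083]
ee_rot: [-0.143, 0.561, 0.81, 0.098]
force: [0.0, -1.1, 5.5]
width: 0.652
```

Run:
```python
from h import *
s=st(); T=quat(s['ee_rot']); print('grasp',s['tool_pos']+D*T.apply([0,0,1]))
print('up shift 0.12', T.inv().apply([0,0,.12]).round(4))
```

```text
t 5.55 pos [ 0.4818 -0.3182  0.083 ] z [-0.122  0.319 -0.94 ] y [ 0.936  0.352 -0.002] j [-0.66  0.65 -0.1   1.12  0.18  0.52] F [ 0.  -1.1  5.5] w 0.652
grasp [ 0.47525385 -0.30101486  0.0323086 ]
up shift 0.12 [ 0.041  -0.0002 -0.1128]
```

>>> send_rows --pt "0.017 0 -0.047 0 0 0 30" --pt "0.034 0 -0.094 0 0 0 30" --pt "0.041 0 -0.113 0 0 0 30" --pt "0.041 0 -0.113 0 0 0 30" --pt "0.041 0 -0.113 0 0 0 30" --pt "0.041 0 -0.113 0 0 0 30"

```text
time_s: 6.15
tool_pos: [0.4807, -0.317, 0.2]
ee_rot: [-0.146, 0.56, 0.809, 0.098]
force: [0.6, 0.7, -3.6]
width: 0.649
```

Run:
```python
from h import *
s=st(); T=quat(s['ee_rot'])
g=s['tool_pos']+D*T.apply([0,0,1]); print('grasp',g)
b=np.array([np.cos(np.radians(-40)),np.sin(np.radians(-40)),0])
for z in (.16,.06):
    for f in (25,50,90):
        u=np.radians(f-20)
        rot=frame(np.sin(u)*(b if f==90 else a)-[0,0,np.cos(u)],np.cross([0,0,1],b if f==90 else a))
        go([.50,-.22,z] if f==90 else [g[0],g[1],z],rot)
```

```text
t 6.15 pos [ 0.4807 -0.317   0.2   ] z [-0.126  0.322 -0.938] y [ 0.936  0.353 -0.004] j [-0.66  0.55  0.02  1.34  0.18  0.52] F [ 0.6  0.7 -3.6] w 0.649
grasp [ 0.47396367 -0.29966625  0.14939592]
TCP [ 0.472 -0.295  0.214] shift [ 0.0266 -0.0003 -0.0048] turn [ -0.24 -25.22  -0.13]
TCP [ 0.464 -0.274  0.207] shift [ 0.0451 -0.0003  0.0095] turn [ -0.27 -50.22  -0.07]
TCP [ 0.461 -0.187  0.178] shift [0.1128 0.0275 0.0644] turn [-13.96 -88.13 -29.42]
TCP [ 0.472 -0.295  0.114] shift [-0.0079  0.0002  0.089 ] turn [ -0.24 -25.22  -0.13]
TCP [ 0.464 -0.274  0.107] shift [1.050e-02 1.000e-04 1.033e-01] turn [ -0.27 -50.22  -0.07]
TCP [ 0.461 -0.187  0.078] shift [0.0783 0.0279 0.1582] turn [-13.96 -88.13 -29.42]
```

>>> send_rows --pt "0.113 0.0275 0.064 -14 -88.1 -29.4 30" --pt "0.113 0.0275 0.064 -14 -88.1 -29.4 30" --pt "0.113 0.0275 0.064 -14 -88.1 -29.4 30" --pt "0.113 0.0275 0.064 -14 -88.1 -29.4 30" --pt "0.113 0.0275 0.064 -14 -88.1 -29.4 30" --pt "0.113 0.0275 0.064 -14 -88.1 -29.4 30" --pt "0.113 0.0275 0.064 -14 -88.1 -29.4 30" --pt "0.113 0.0275 0.064 -14 -88.1 -29.4 30" --pt "0.113 0.0275 0.064 -14 -88.1 -29.4 30" --pt "0.113 0.0275 0.064 -14 -88.1 -29.4 30" --pt "0.113 0.0275 0.064 -14 -88.1 -29.4 30" --pt "0.113 0.0275 0.064 -14 -88.1 -29.4 30" --pt "0.113 0.0275 0.064 -14 -88.1 -29.4 30" --pt "0.113 0.0275 0.064 -14 -88.1 -29.4 30" --pt "0.113 0.0275 0.064 -14 -88.1 -29.4 30" --pt "0.113 0.0275 0.064 -14 -88.1 -29.4 30" --pt "0.113 0.0275 0.064 -14 -88.1 -29.4 30" --pt "0.113 0.0275 0.064 -14 -88.1 -29.4 30" --pt "0.113 0.0275 0.064 -14 -88.1 -29.4 30" --pt "0.113 0.0275 0.064 -14 -88.1 -29.4 30"

```text
time_s: 8.15
tool_pos: [0.6186, -0.1772, 0.2477]
ee_rot: [0.52, 0.293, 0.777, -0.203]
force: [-0.7, -0.8, -2.2]
width: 0.645
```

Run:
```python
from h import *
st()
u=np.radians(70);b=np.array([np.cos(np.radians(-40)),np.sin(np.radians(-40)),0])
rot=frame(np.sin(u)*b-[0,0,np.cos(u)],np.cross([0,0,1],b))
go([.5,-.22,.058],rot)
s=snap('scene','s2.png'); s2=snap('top'); cv2.imwrite('pics/s2.png',np.hstack([cv2.resize(s['color'][160:360,120:420,::-1],None,fx=1.3,fy=1.3),cv2.resize(s2['color'][120:320,300:500,::-1],None,fx=1.3,fy=1.3)]))
# jar bottom/top height from scene cloud, in hand
for q in (s,s2):
    w=cloud(q); m=(np.hypot(w[...,0]-.5,w[...,1]+.22)<.05)&(w[...,2]>.03); p=w[m]; print(len(p),np.percentile(p[:,2],[1,50,99]).round(3))
```

```text
t 8.15 pos [ 0.6186 -0.1772  0.2477] z [ 0.689 -0.619 -0.377] y [ 0.665  0.747 -0.011] j [-0.04  0.19 -1.03 -0.73 -0.63  0.29] F [-0.7 -0.8 -2.2] w 0.645
TCP [ 0.461 -0.187  0.076] shift [ 0.2015 -0.1106 -0.0375] turn [-1.79 -2.18 -0.04]Traceback (most recent call last):
  File "<stdin>", line 9, in <module>
    return _quantile_unchecked(
        a, q, axis, out, overwrite_input, method, keepdims, weights)
    return _ureduce(a,
                    func=_quantile_ureduce_func,
    ...<5 lines>...
                    overwrite_input=overwrite_input,
                    method=method)
    r = func(a, **kwargs)
    result = _quantile(arr,
                       quantiles=q,
    ...<2 lines>...
                       out=out,
                       weights=wgt)
    slices_having_nans = np.isnan(arr[-1, ...])
                                  ~~~^^^^^^^^^
IndexError: index -1 is out of bounds for axis 0 with size 0
```

View pics/s2.png

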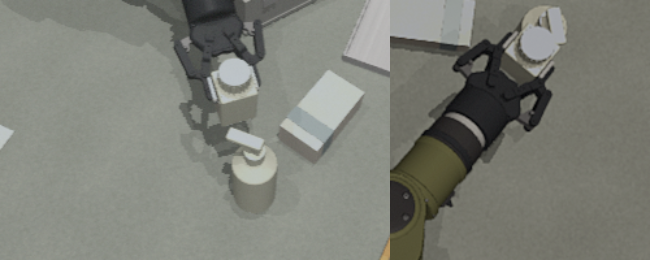

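The picture shows the jar upright in the gripper. The elbow limit (j3) pushed it outwards, close to the pump bottle. I'll raise it first, then use a clear spot farther out on the −y side.

Run:
```python
from h import *
T=quat(st()['ee_rot']); print(T.inv().apply([0,0,.08]).round(4))
```

```text
t 8.25 pos [ 0.6188 -0.1772  0.2478] z [ 0.689 -0.619 -0.377] y [ 0.665  0.747 -0.01 ] j [-0.04  0.19 -1.03 -0.73 -0.63  0.29] F [-0.4  0.8 -2.5] w 0.65
[-0.0741 -0.0008 -0.0302]
```

>>> send_rows --pt "-0.037 0 -0.015 0 0 0 30" --pt "-0.074 0 -0.03 0 0 0 30" --pt "-0.074 0 -0.03 0 0 0 30" --pt "-0.074 0 -0.03 0 0 0 30"

```text
time_s: 8.65
tool_pos: [0.62, -0.1765, 0.3298]
ee_rot: [0.522, 0.293, 0.776, -0.202]
force: [-0.3, 0.4, -2.7]
width: 0.649
```

Run:
```python
from h import *
T=quat(st()['ee_rot'])
u=np.radians(70);b=np.array([np.cos(np.radians(-33)),np.sin(np.radians(-33)),0])
rot=frame(np.sin(u)*b-[0,0,np.cos(u)],np.cross([0,0,1],b))
go([.56,-.36,.30],rot); go([.64,-.40,.2],rot); go([.64,-.40,.058],rot)
```

```text
t 8.65 pos [ 0.62   -0.1765  0.3298] z [ 0.691 -0.619 -0.374] y [ 0.665  0.747 -0.008] j [-0.04  0.02 -0.94 -0.47 -0.63  0.29] F [-0.3  0.4 -2.7] w 0.649
TCP [ 0.518 -0.332  0.318] shift [ 0.0018 -0.1845  0.03  ] turn [-8.27 -2.02 -2.68]
TCP [ 0.598 -0.372  0.218] shift [ 0.062  -0.1604  0.1474] turn [-8.27 -2.02 -2.68]
TCP [ 0.598 -0.372  0.076] shift [ 0.1937 -0.1592  0.2006] turn [-8.27 -2.02 -2.68]
```

>>> send_rows --pt "0 -0.05 0.008 -3 -1 -1 30" --pt "0.002 -0.1 0.016 -6 -1.5 -2 30" --pt "0.002 -0.15 0.025 -8.3 -2 -2.7 30" --pt "0.002 -0.184 0.03 -8.3 -2 -2.7 30" --pt "0.062 -0.16 0.147 -8.3 -2 -2.7 30" --pt "0.062 -0.16 0.147 -8.3 -2 -2.7 30" --pt "0.062 -0.16 0.147 -8.3 -2 -2.7 30" --pt "0.062 -0.16 0.147 -8.3 -2 -2.7 30" --pt "0.062 -0.16 0.147 -8.3 -2 -2.7 30" --pt "0.062 -0.16 0.147 -8.3 -2 -2.7 30" --pt "0.062 -0.16 0.147 -8.3 -2 -2.7 30"

```text
time_s: 9.75
tool_pos: [0.5997, -0.3733, 0.221]
ee_rot: [0.549, 0.232, 0.786, -0.163]
force: [-0.2, -0.4, -3.1]
width: 0.653
```

Run:
```python
from h import *
T=quat(st()['ee_rot'])
u=np.radians(70);b=np.array([np.cos(np.radians(-33)),np.sin(np.radians(-33)),0])
rot=frame(np.sin(u)*b-[0,0,np.cos(u)],np.cross([0,0,1],b))
go([.64,-.40,.065],rot)
s=snap('scene');w=cloud(s)
m=(np.hypot(w[...,0]-.64,w[...,1]+.40)<.06)&(w[...,2]>.03); p=w[m]; print(len(p),np.percentile(p[:,2],[1,50,99]).round(3))
c=optics.look_for('scene','jar_cap'); print([(d['score'],d['position']) for d in c[:2]])
```

```text
t 9.75 pos [ 0.5997 -0.3733  0.221 ] z [ 0.788 -0.512 -0.343] y [ 0.544  0.839 -0.002] j [-0.55  0.35 -1.03 -1.03 -0.03  0.01] F [-0.2 -0.4 -3.1] w 0.653
TCP [ 0.598 -0.372  0.083] shift [ 0.13   -0.0002  0.045 ] turn [ 0.01 -0.06  0.11]
2571 [0.154 0.227 0.258]
[(0.83, [313.3, 240.8])]
```

```bash
cat > fk.py <<'E'
import numpy as np
from scipy.optimize import least_squares
Dt=np.array([[1.164,.314,-.048,1.210,0,.2372,.5506,.303],[.27,.18,.02,1.41,0,.5222,.1467,.4094],[-.65,.53,.05,1.4,.18,.4843,-.3115,.2309],[-.66,.65,-.10,1.12,.18,.4818,-.3182,.083],[-.66,.55,.02,1.34,.18,.4807,-.317,.2],[-.04,.19,-1.03,-.73,-.63,.6186,-.1772,.2477],[-.04,.02,-.94,-.47,-.63,.62,-.1765,.3298],[-.55,.35,-1.03,-1.03,-.03,.5997,-.3733,.221]])
def fk(j,k):
    r0,z0,ax,az,bx,bz,L3,L4=k; j1,j2,j3,j4,j5=j[:5]
    pd=j2-j3; p=pd+j4
    r=r0+ax*np.cos(j2)+az*np.sin(j2)+bx*np.cos(pd)+bz*np.sin(pd)+(L3+L4*np.cos(j5))*np.cos(p)
    z=z0-ax*np.sin(j2)+az*np.cos(j2)-bx*np.sin(pd)+bz*np.cos(pd)-(L3+L4*np.cos(j5))*np.sin(p)
    t=L4*np.sin(j5)
    return np.array([r*np.cos(j1)-t*np.sin(j1),r*np.sin(j1)+t*np.cos(j1),z])
f=lambda k:np.concatenate([(fk(d,k)-d[5:]) for d in Dt]+[(k-[0,.15,0,.3,.3,0,.1,.15])*.003])
k=least_squares(f,[0,.15,0,.3,.3,0,.1,.15]).x
if __name__=='__main__':
    print(k.round(3),np.abs(f(k)).max().round(4))
    # folded j3=-1.03, j5=0: reachable TCP vs tool pitch at TCP height for upright jar
    for t in (20,30,40,50):
        p=np.radians(t); zt=.058+.054*np.sin(p); out=[]
        for j3 in (-1.0,-.8,-.5):
            s=[j2 for j2 in np.linspace(-.6,1.7,2301) if abs(fk([0,j2,j3,p-j2+j3,0],k)[2]-zt)<.0008]
            out+=[(j3,round(j,2),round(float(fk([0,j,j3,p-j+j3,0],k)[0]+.054*np.cos(p)),3)) for j in s[::3][:2]]
        print(t,out)
E
python3 fk.py
```

```text
[-0.001  0.284  0.007  0.517  0.435  0.077  0.131  0.257] 0.0034
20 [(-1.0, np.float64(0.76), 0.769), (-1.0, np.float64(0.77), 0.769), (-0.8, np.float64(0.78), 0.856), (-0.8, np.float64(0.78), 0.856), (-0.5, np.float64(0.85), 0.978)]
30 [(-1.0, np.float64(0.57), 0.744), (-1.0, np.float64(0.57), 0.744), (-0.8, np.float64(0.62), 0.83), (-0.8, np.float64(0.63), 0.83), (-0.5, np.float64(0.73), 0.95)]
40 [(-1.0, np.float64(0.4), 0.695), (-1.0, np.float64(0.4), 0.695), (-0.8, np.float64(0.48), 0.782), (-0.8, np.float64(0.49), 0.782), (-0.5, np.float64(0.62), 0.903)]
50 [(-1.0, np.float64(0.24), 0.628), (-1.0, np.float64(0.24), 0.628), (-0.8, np.float64(0.36), 0.716), (-0.8, np.float64(0.36), 0.717), (-0.5, np.float64(0.52), 0.84)]
```

Run:
```python
from h import *
u=np.radians(70);b=np.array([np.cos(np.radians(-33)),np.sin(np.radians(-33)),0])
rot=frame(np.sin(u)*b-[0,0,np.cos(u)],np.cross([0,0,1],b))
go([.662,-.43,.20],rot);go([.662,-.43,.065],rot);go([.662,-.43,.055],rot)
```

```text
TCP [ 0.62  -0.402  0.218] shift [-0.0088 -0.0136  0.0313] turn [ 0.   -0.07  0.11]
TCP [ 0.62  -0.402  0.083] shift [ 0.118  -0.0133  0.0776] turn [ 0.   -0.07  0.11]
TCP [ 0.62  -0.402  0.073] shift [ 0.1274 -0.0133  0.081 ] turn [ 0.   -0.07  0.11]
```

>>> send_rows --pt "-0.009 -0.013 0.031 0 0 0 30" --pt "0.038 -0.013 0.048 0 0 0 30" --pt "0.08 -0.013 0.064 0 0 0 30" --pt "0.1 -0.013 0.071 0 0 0 30" --pt "0.118 -0.013 0.078 0 0 0 30" --pt "0.118 -0.013 0.078 0 0 0 30" --pt "0.118 -0.013 0.078 0 0 0 30" --pt "0.118 -0.013 0.078 0 0 0 30"

```text
time_s: 10.65
tool_pos: [0.6202, -0.4026, 0.0824]
ee_rot: [0.549, 0.232, 0.786, -0.163]
force: [0.1, -0.2, -1.7]
width: 0.648
```

Run:
```python
from h import *
s=st(); T=quat(s['ee_rot']); print('grasp',s['tool_pos']+D*T.apply([0,0,1]), 'down 10mm',T.inv().apply([0,0,-.01]).round(4))
w=cloud(snap('top'));g=s['tool_pos']+D*T.apply([0,0,1])
m=(np.hypot(w[...,0]-g[0],w[...,1]-g[1])<.03)&(w[...,2]>.03); p=w[m]; print(len(p),np.percentile(p[:,2],[50,90,99]).round(3))
p=p[p[:,2]>np.percentile(p[:,2],99)-.008]; A=np.c_[p[:,:2],np.ones(len(p))]; print('cap top centre',p.mean(0),'slope deg',np.degrees(np.linalg.lstsq(A,p[:,2],rcond=None)[0][:2]))
```

```text
t 10.65 pos [ 0.6202 -0.4026  0.0824] z [ 0.787 -0.511 -0.344] y [ 0.544  0.839 -0.002] j [-0.58  0.75 -0.95 -1.36 -0.   -0.  ] F [ 0.1 -0.2 -1.7] w 0.648
grasp [ 0.66266859 -0.43019077  0.063888  ] down 10mm [0.0094 0.     0.0034]
810 [0.113 0.119 0.121]
cap top centre [ 0.66629883 -0.43064911  0.11744101] slope deg [-1.3795188  -0.39754732]
```

>>> send_rows --pt "0.003 0 0.001 0 0 0 30" --pt "0.005 0 0.002 0 0 0 30" --pt "0.0065 0 0.0023 0 0 0 30" --pt "0.0075 0 0.0027 0 0 0 30" --pt "0.0075 0 0.0027 0 0 0 30" --pt "0.0075 0 0.0027 0 0 0 30"

```text
time_s: 11.3
tool_pos: [0.621, -0.4033, 0.0758]
ee_rot: [0.551, 0.232, 0.785, -0.164]
force: [-5.5, 3.1, 9.2]
width: 0.649
```

>>> send_rows --pt "0.001 0 0.0 0 0 0 70" --pt "0 0 0 0 0 0 75" --pt "0 0 0 0 0 0 85" --pt "0 0 0 0 0 0 100" --pt "0 0 0 0 0 0 100" --pt "0 0 0 0 0 0 100" --pt "0 0 -0.03 0 0 0 100" --pt "0 0 -0.07 0 0 0 100" --pt "0 0 -0.11 0 0 0 100" --pt "0 0 -0.11 0 0 0 100" --pt "0 0 -0.11 0 0 0 100"

```text
time_s: 12.4
tool_pos: [0.5951, -0.3864, 0.1027]
ee_rot: [0.542, 0.234, 0.791, -0.161]
force: [-0.3, -0.6, -0.1]
width: 0.997
```

Run:
```python
from h import *
s=st()
q=snap('top'); w=cloud(q); q2=snap('scene'); w2=cloud(q2)
for v in (w,w2):
    m=(np.hypot(v[...,0]-.664,v[...,1]+.43)<.07)&(v[...,2]>.012)&(v[...,2]<.2); p=v[m]
    t=p[p[:,2]>.106]; print(len(p),len(t),'cap',cv2.minAreaRect(t[:,:2].astype(np.float32)),np.percentile(t[:,2],[50,95]))
    b=p[(p[:,2]>.06)&(p[:,2]<.092)]; print('body',cv2.minAreaRect(b[:,:2].astype(np.float32)))
cv2.imwrite('pics/s3.png',np.hstack([cv2.resize(q2['color'][220:400,120:400,::-1],None,fx=1.4,fy=1.4),cv2.resize(q['color'][80:260,400:600,::-1],None,fx=1.4,fy=1.4)]))
```

```text
t 12.4 pos [ 0.5951 -0.3864  0.1027] z [ 0.782 -0.508 -0.361] y [ 0.544  0.839 -0.002] j [-0.58  0.67 -1.02 -1.33 -0.   -0.  ] F [-0.3 -0.6 -0.1] w 0.997
1252 405 cap ((0.6636292338371277, -0.43130338191986084), (0.045245490968227386, 0.04595877602696419), 34.01032638549805) [0.11056835 0.11334304]
body ((0.6395934224128723, -0.4211653172969818), (0.10021889209747314, 0.08076216280460358), 33.061065673828125)
1351 477 cap ((0.6450502872467041, -0.4293590784072876), (0.04541158676147461, 0.08878891915082932), 80.13375854492188) [0.11008193 0.11239358]
body ((0.6551042199134827, -0.4252209961414337), (0.11099936068058014, 0.08392157405614853), 56.61576843261719)
```

View pics/s3.png

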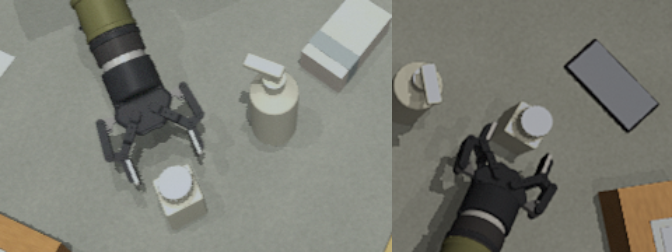

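The jar stands upright and free, with its cap top at z≈0.110 centred on (0.664, −0.431). The fingers straddle it without touching. Next: straight up, then pitch the tool down over the cap.

Run:
```python
from h import *
s=st(); T=quat(s['ee_rot']); print(T.inv().apply([0,0,.14]).round(4))
th=np.radians(57); rot=frame([0,0,-1],[np.cos(th),np.sin(th),0])
go([.6636,-.4313,.20],rot)
```

```text
t 12.5 pos [ 0.595  -0.3863  0.1022] z [ 0.782 -0.508 -0.361] y [ 0.544  0.839 -0.002] j [-0.58  0.68 -1.02 -1.33 -0.   -0.  ] F [-0.2  0.4 -0.9] w 1.002
[-0.1305 -0.0003 -0.0506]
TCP [ 0.664 -0.431  0.254] shift [-0.1712 -0.0007  0.0217] turn [-0.08 68.81  0.08]
```

>>> send_rows --pt "-0.046 0 -0.018 0 0 0 100" --pt "-0.09 0 -0.035 0 0 0 100" --pt "-0.13 0 -0.05 0 0 0 100" --pt "-0.13 0 -0.05 0 0 0 100" --pt "-0.171 -0.001 0.022 0 68.8 0 100" --pt "-0.171 -0.001 0.022 0 68.8 0 100" --pt "-0.171 -0.001 0.022 0 68.8 0 100" --pt "-0.171 -0.001 0.022 0 68.8 0 100" --pt "-0.171 -0.001 0.022 0 68.8 0 100" --pt "-0.171 -0.001 0.022 0 68.8 0 100" --pt "-0.171 -0.001 0.022 0 68.8 0 100" --pt "-0.171 -0.001 0.022 0 68.8 0 100" --pt "-0.171 -0.001 0.022 0 68.8 0 100" --pt "-0.171 -0.001 0.022 0 68.8 0 100" --pt "-0.171 -0.001 0.022 0 68.8 0 100" --pt "-0.171 -0.001 0.022 0 68.8 0 100" --pt "-0.171 -0.001 0.022 0 68.8 0 100"

```text
time_s: 14.2
tool_pos: [0.6638, -0.4318, 0.2516]
ee_rot: [-0.0, 0.284, 0.959, -0.001]
force: [-0.1, 0.2, 0.7]
width: 1.0
```

Run:
```python
from h import *
s=st()
q=snap('wrist'); w=cloud(q)
m=(np.hypot(w[...,0]-.664,w[...,1]+.43)<.05)&(w[...,2]>.1)&(w[...,2]<.12); t=w[m]; print(len(t),cv2.minAreaRect(t[:,:2].astype(np.float32)),np.median(t[:,2]))
m=(np.hypot(w[...,0]-.664,w[...,1]+.43)<.05)&(w[...,2]>.02)&(w[...,2]<.12); t=w[m]; print(len(t),cv2.minAreaRect(t[:,:2].astype(np.float32)))
th=np.radians(57); rot=frame([0,0,-1],[np.cos(th),np.sin(th),0])
go([.6636,-.4313,.101],rot)
```

```text
t 14.2 pos [ 0.6638 -0.4318  0.2516] z [-0.001 -0.001 -1.   ] y [ 0.544  0.839 -0.002] j [-0.58  0.73  0.49  1.33 -0.   -0.  ] F [-0.1  0.2  0.7] w 1.0
3699 ((0.6647469997406006, -0.4323002099990845), (0.046855561435222626, 0.04591580107808113), 65.93323516845703) 0.11021086104849298
6522 ((0.6648017168045044, -0.4321835935115814), (0.05608627572655678, 0.05510982871055603), 57.00468444824219)
TCP [ 0.664 -0.431  0.155] shift [0.0002 0.0005 0.0978] turn [-0.1   0.02  0.03]
```

>>> send_rows --pt "0.0005 0 0.05 0 0 0 100" --pt "0.0005 0 0.08 0 0 0 100" --pt "0.0005 0 0.096 0 0 0 100" --pt "0.0005 0 0.096 0 0 0 100" --pt "0.0005 0 0.096 0 0 0 100" --pt "0.0005 0 0.096 0 0 0 100" --pt "0.0005 0 0.096 0 0 0 30" --pt "0.0005 0 0.096 0 0 0 30" --pt "0.0005 0 0.096 0 0 0 30" --pt "0.0005 0 0.096 0 0 0 30" --pt "0.0005 0 0.096 0 0 0 30" --pt "0.0005 0 0.096 0 0 0 30" --pt "0.0005 0 0.096 0 0 0 30" --pt "0.0005 0 0.096 0 0 0 30" --pt "0.0005 0 0.096 0 0 0 30" --force 45

```text
time_s: 15.75
tool_pos: [0.6637, -0.4318, 0.1588]
ee_rot: [0.001, 0.284, 0.959, -0.001]
force: [-0.3, 1.2, 5.2]
width: 0.523
```

Run:
```python
from h import *
s=st()
th=np.radians(61.8); rot=frame([0,0,-1],[np.cos(th),np.sin(th),0])
go([.6636,-.4313,.22],rot);go([.56,-.30,.345],rot);go([.56,0,.345],rot);go([pocket[0],pocket[1],.345],rot)
```

```text
t 15.75 pos [ 0.6637 -0.4318  0.1588] z [ 0.001 -0.002 -1.   ] y [ 0.544  0.839 -0.002] j [-0.58  0.76  0.33  1.14 -0.   -0.  ] F [-0.3  1.2  5.2] w 0.523
TCP [ 0.664 -0.431  0.274] shift [ 2.000e-04  1.000e-04 -1.151e-01] turn [-0.1   0.11 -4.77]
TCP [ 0.56  -0.3    0.399] shift [ 0.1583  0.0537 -0.2405] turn [-0.1   0.11 -4.77]
TCP [0.56  0.    0.399] shift [ 0.3215  0.3054 -0.2412] turn [-0.1   0.11 -4.77]
TCP [0.543 0.218 0.399] shift [ 0.4541  0.479  -0.2418] turn [-0.1   0.11 -4.77]
```

>>> send_rows --pt "0 0 -0.03 0 0 0 30" --pt "0 0 -0.07 0 0 0 30" --pt "0 0 -0.115 0 0 0 30" --pt "0.04 0.013 -0.145 0 0 -1 30" --pt "0.08 0.027 -0.177 0 0 -2 30" --pt "0.12 0.04 -0.21 0 0 -3 30" --pt "0.158 0.054 -0.24 0 0 -4.8 30" --pt "0.158 0.054 -0.24 0 0 -4.8 30" --pt "0.158 0.054 -0.24 0 0 -4.8 30" --pt "0.158 0.054 -0.24 0 0 -4.8 30"

```text
time_s: 16.75
tool_pos: [0.5604, -0.3003, 0.3961]
ee_rot: [-0.001, 0.244, 0.97, -0.001]
force: [1.0, -0.9, -3.4]
width: 0.522
```

Run:
```python
from h import *
s=st()
th=np.radians(61.8); rot=frame([0,0,-1],[np.cos(th),np.sin(th),0])
go([.56,0,.345],rot);go([pocket[0],pocket[1],.345],rot);go([pocket[0],pocket[1],.27],rot)
```

```text
t 16.75 pos [ 0.5604 -0.3003  0.3961] z [-0.002 -0.001 -1.   ] y [ 0.472  0.881 -0.002] j [-0.49  0.37  0.24  1.44 -0.    0.  ] F [ 1.  -0.9 -3.4] w 0.522
TCP [0.56  0.    0.399] shift [ 0.1422  0.2645 -0.0032] turn [-0.13 -0.08  0.01]
TCP [0.543 0.218 0.399] shift [ 0.2599  0.4486 -0.0034] turn [-0.13 -0.08  0.01]
TCP [0.543 0.218 0.324] shift [0.2598 0.4487 0.0716] turn [-0.13 -0.08  0.01]
```

>>> send_rows --pt "0.024 0.044 -0.003 0 0 0 30" --pt "0.047 0.088 -0.003 0 0 0 30" --pt "0.071 0.132 -0.003 0 0 0 30" --pt "0.095 0.176 -0.003 0 0 0 30" --pt "0.118 0.22 -0.003 0 0 0 30" --pt "0.142 0.264 -0.003 0 0 0 30" --pt "0.165 0.301 -0.003 0 0 0 30" --pt "0.189 0.338 -0.003 0 0 0 30" --pt "0.213 0.375 -0.003 0 0 0 30" --pt "0.236 0.411 -0.003 0 0 0 30" --pt "0.26 0.449 -0.003 0 0 0 30" --pt "0.26 0.449 0.035 0 0 0 30" --pt "0.26 0.449 0.072 0 0 0 30" --pt "0.26 0.449 0.072 0 0 0 30" --pt "0.26 0.449 0.072 0 0 0 30" --pt "0.26 0.449 0.072 0 0 0 30"

```text
time_s: 18.35
tool_pos: [0.5443, 0.2184, 0.3261]
ee_rot: [0.001, 0.244, 0.97, -0.0]
force: [-0.2, 0.1, -2.6]
width: 0.52
```

Run:
```python
from h import *
s=st()
q=snap('wrist','w2.png'); q2=snap('top'); q3=snap('scene')
cv2.imwrite('pics/w2.png',np.hstack([q['color'][...,::-1][::2,::2],cv2.resize(q2['color'][180:330,100:280,::-1],(240,200)),cv2.resize(q3['color'][20:190,230:400,::-1],(200,200))]))
w=cloud(q)
# rim & foam seen from wrist, in case frame
P=w[~np.isnan(w[...,0])]; x=(P-cc)@cx; y=(P-cc)@cy; z=P[:,2]
f=(z>.062)&(z<.078)&(abs(x)<.08)&(abs(y)<.115); print('foam',f.sum(),np.median(z[f]))
H,_,_=np.histogram2d(y[f],x[f],bins=[np.arange(-.12,.121,.004),np.arange(-.09,.091,.004)])
for r in H: print(''.join('#' if v>2 else '.' for v in r))
r=(z>.098)&(z<.11)&(x<-.05); print('rim far side x',np.percentile(x[r],[1,99]) if r.any() else 0)
```

```text
t 18.35 pos [0.5443 0.2184 0.3261] z [ 0.001 -0.001 -1.   ] y [ 0.473  0.881 -0.   ] j [ 0.38  0.28 -0.04  1.25 -0.    0.87] F [-0.2  0.1 -2.6] w 0.52
foam 18759 0.07027843464967304
.............................................
.............................................
..............###########################....
..............###########################....
................#########################....
...................######################....
.....................####################....
......................###################....
......................###################....
...............................##########....
...............................##########....
...............................##########....
...............................##########....
...............................##########....
...............................##########....
...............................##########....
...............................##########....
...............................##########....
...............................##########....
...............................##########...
[... 1182 characters left out ...]
###########....
....########..................###########....
....########..................###########....
....########...................##########....
....########...................##########....
....########...................##########....
....#########...........#################....
....##########.........##################....
....###########.......###################....
....#############..######################....
....#####################################....
....#####################################....
...................#......##.#..#..#....#....
.............................................
.............................................
rim far side x [-0.08427976 -0.05059532]
```

View pics/w2.png

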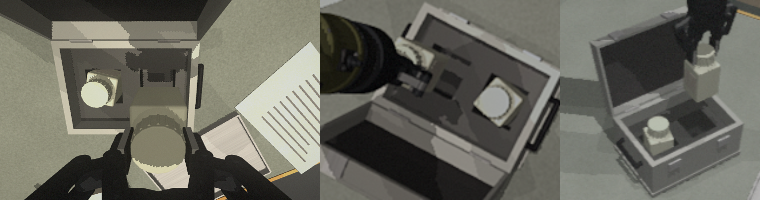

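The picture shows the jar squared over the empty pocket. The foam map puts the pocket edges within about 2 mm of my estimate, and the TCP is 1 mm off. I lower it.

>>> send_rows --pt "0.0007 -0.001 0.02 0 0 0 30" --pt "0.0007 -0.001 0.05 0 0 0 30" --pt "0.0007 -0.001 0.07 0 0 0 30" --pt "0.0007 -0.001 0.085 0 0 0 30" --pt "0.0007 -0.001 0.1 0 0 0 30" --pt "0.0007 -0.001 0.115 0 0 0 30" --pt "0.0007 -0.001 0.13 0 0 0 30" --pt "0.0007 -0.001 0.14 0 0 0 30" --pt "0.0007 -0.001 0.145 0 0 0 30" --pt "0.0007 -0.001 0.145 0 0 0 30" --pt "0.0007 -0.001 0.145 0 0 0 30"

```text
time_s: 19.6
tool_pos: [0.5422, 0.2179, 0.1805]
ee_rot: [0.0, 0.243, 0.97, -0.001]
force: [0.0, -0.9, -3.6]
width: 0.522
```

>>> send_rows --pt "0 0 0.003 0 0 0 30" --pt "0 0 0.005 0 0 0 30" --pt "0 0 0.0065 0 0 0 30" --pt "0 0 0.0065 0 0 0 30" --pt "0 0 0.0065 0 0 0 30"

```text
time_s: 20.1
tool_pos: [0.5419, 0.2179, 0.1738]
ee_rot: [0.0, 0.243, 0.97, -0.001]
force: [-1.1, -0.1, 2.0]
width: 0.528
```

>>> send_rows --pt "0 0 0.0012 0 0 0 30" --pt "0 0 0.0012 0 0 0 30" --pt "0 0 0.0012 0 0 0 30"

```text
time_s: 20.4
tool_pos: [0.542, 0.218, 0.1737]
ee_rot: [0.0, 0.243, 0.97, -0.0]
force: [-4.7, -0.8, 11.0]
width: 0.521
```

>>> send_rows --pt "0 0 -0.001 0 0 0 60" --pt "0 0 -0.001 0 0 0 70" --pt "0 0 -0.001 0 0 0 70" --pt "0 0 -0.001 0 0 0 70" --pt "0 0 -0.001 0 0 0 70" --pt "0 0 -0.03 0 0 0 70" --pt "0 0 -0.07 0 0 0 70" --pt "0 0 -0.12 0 0 0 70" --pt "0 0 -0.17 0 0 0 60" --pt "0 0 -0.22 0 0 0 40" --pt "0 0 -0.24 0 0 0 20" --pt "0 0 -0.24 0 0 0 0" --pt "0 0 -0.24 0 0 0 0" --pt "0 0 -0.24 0 0 0 0"

```text
time_s: 21.8
tool_pos: [0.5414, 0.2179, 0.4102]
ee_rot: [-0.001, 0.243, 0.97, -0.002]
force: [0.3, -0.0, -0.7]
width: 0.002
```

Run:
```python
from h import *
s=st()
q=snap('wrist'); q2=snap('top'); w=cloud(q)
for c in (pocket,cc+.052*cy):
    m=(np.hypot(w[...,0]-c[0],w[...,1]-c[1])<.045)&(w[...,2]>.112)&(w[...,2]<.2);t=w[m]; print(len(t),t.mean(0).round(3),np.percentile(t[:,2],[5,50,95]).round(4),c)
cv2.imwrite('pics/w3.png',np.hstack([q['color'][...,::-1][::2,::2],cv2.resize(q2['color'][180:330,100:280,::-1],(240,200))]))
# lid from scene+top in case frame
for n in ('scene','top'):
    W=cloud(snap(n)); P=W[~np.isnan(W[...,0])]; x=(P-cc)@cx; y=(P-cc)@cy; z=P[:,2]
    for zz in (.15,.2,.23,.25,.27):
        m=(abs(z-zz)<.005)&(abs(y)<.10)&(x>.05)&(x<.22); print(n,zz,m.sum(),x[m].min().round(3) if m.any() else 0,x[m].max().round(3) if m.any() else 0)
```

```text
t 21.8 pos [0.5414 0.2179 0.4102] z [-0.003 -0.003 -1.   ] y [ 0.472  0.882 -0.004] j [ 0.38  0.27  0.13  1.44 -0.    0.87] F [ 0.3 -0.  -0.7] w 0.002
1500 [0.543 0.218 0.125] [0.1217 0.1251 0.1264] [0.543196 0.217812 0.015   ]
1555 [0.494 0.129 0.124] [0.1189 0.1251 0.1264] [0.494004 0.126188 0.      ]
scene 0.15 242 0.12 0.135
scene 0.2 256 0.133 0.147
scene 0.23 274 0.143 0.155
scene 0.25 1 0.149 0.149
scene 0.27 350 0.124 0.158
top 0.15 281 0.124 0.131
top 0.2 347 0.139 0.144
top 0.23 0 0 0
top 0.25 0 0 0
top 0.27 1294 0.129 0.16
```

View pics/w3.png

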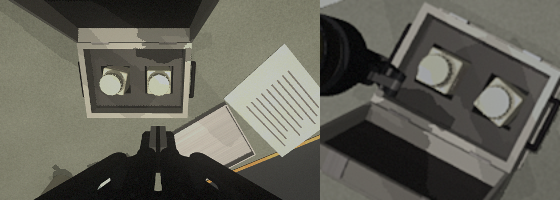

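Both caps read 0.125 m, so the jar is at the pocket bottom and jar2 is unmoved. Next I go over and behind the lid with closed fingers.

Run:
```python
from h import *
s=st(); th=np.radians(61.8); rot=frame([0,0,-1],[np.cos(th),np.sin(th),0])
for x,z in ((.215,.41),(.215,.308),(.16,.308),(.078,.308)):
    print(x,z,rel(cc+x*cx+[0,0,z],rot))
```

```text
t 22.0 pos [0.5416 0.218  0.4107] z [-0.003 -0.002 -1.   ] y [ 0.472  0.882 -0.004] j [ 0.38  0.27  0.13  1.44 -0.    0.87] F [ 0.4 -0.1 -0.1] w 0.0
0.215 0.41 (array([ 0.2135, -0.0511,  0.0012]), array([-0.2 , -0.08,  0.03]))
0.215 0.308 (array([ 0.2134, -0.0508,  0.1032]), array([-0.2 , -0.08,  0.03]))
0.16 0.308 (array([ 0.1584, -0.0508,  0.1032]), array([-0.2 , -0.08,  0.03]))
0.078 0.308 (array([ 0.0764, -0.0509,  0.103 ]), array([-0.2 , -0.08,  0.03]))
```

>>> send_rows --pt "0.045 -0.011 0 0 0 0 0" --pt "0.09 -0.022 0 0 0 0 0" --pt "0.135 -0.033 0 0 0 0 0" --pt "0.18 -0.044 0 0 0 0 0" --pt "0.213 -0.051 0 0 0 0 0" --pt "0.213 -0.051 0 0 0 0 0" --pt "0.213 -0.051 0 0 0 0 0" --pt "0.213 -0.051 0 0 0 0 0" --pt "0.213 -0.051 0 0 0 0 0" --pt "0.213 -0.051 0.04 0 0 0 0" --pt "0.213 -0.051 0.08 0 0 0 0" --pt "0.213 -0.051 0.103 0 0 0 0" --pt "0.213 -0.051 0.103 0 0 0 0" --pt "0.213 -0.051 0.103 0 0 0 0"

```text
time_s: 23.4
tool_pos: [0.3305, 0.2734, 0.3095]
ee_rot: [-0.0, 0.244, 0.97, -0.001]
force: [0.5, 0.0, -0.0]
width: -0.0
```

>>> send_rows --pt "-0.02 0 0 0 0 0 0" --pt "-0.032 0 0 0 0 0 0" --pt "-0.044 0 0 0 0 0 0" --pt "-0.056 0 0 0 0 0 0" --pt "-0.068 0 0 0 0 0 0" --pt "-0.08 0 0 0 0 0 0" --pt "-0.09 0 0 0 0 0 0" --pt "-0.1 0 0 0 0 0 0" --pt "-0.108 0 0 0 0 0 0" --pt "-0.115 0 0 0 0 0 0" --pt "-0.12 0 0 0 0 0 0" --pt "-0.12 0 0 0 0 0 0"

```text
time_s: 24.6
tool_pos: [0.4363, 0.2166, 0.309]
ee_rot: [-0.0, 0.244, 0.97, -0.001]
force: [0.0, 0.8, 0.4]
width: -0.001
```

```bash
cat > lid.py <<'E'
from h import *
s=st(); print('TCP in case x',(s['tool_pos']-cc)@cx)
W=cloud(snap('scene')); P=W[~np.isnan(W[...,0])]; x=(P-cc)@cx; y=(P-cc)@cy; z=P[:,2]
m=(abs(y)<.11)&(abs(y)>.05)&(x>-.12)&(x<.2)&(z>.09)&(z<.285); print('zmax',np.percentile(z[m],99.5), 'x there',x[m][z[m]>np.percentile(z[m],99)].mean())
E
python3 lid.py
```

```text
t 24.6 pos [0.4363 0.2166 0.309 ] z [-0.001 -0.002 -1.   ] y [ 0.473  0.881 -0.002] j [ 0.46  0.1  -0.3   1.17 -0.    0.95] F [0.  0.8 0.4] w -0.001
TCP in case x 0.0936241890750627
zmax 0.28032285000032586 x there 0.053604339830029366
```

>>> send_rows --pt "-0.007 0 0 0 0 0 0" --pt "-0.014 0 0 0 0 0 0" --pt "-0.02 0 0 0 0 0 0" --pt "-0.02 0 0 0 0 0 0" --pt "-0.02 0 0 0 0 0 0" --pt "-0.02 0 0 0 0 0 0"

```text
time_s: 25.25
tool_pos: [0.4533, 0.2075, 0.3091]
ee_rot: [-0.0, 0.243, 0.97, -0.001]
force: [0.7, -0.2, 0.1]
width: -0.0
```

```bash
python3 lid.py
```

```text
t 25.25 pos [0.4533 0.2075 0.3091] z [-0.001 -0.002 -1.   ] y [ 0.472  0.882 -0.002] j [ 0.43  0.12 -0.28  1.17 -0.    0.92] F [ 0.7 -0.2  0.1] w -0.0
TCP in case x 0.07430128715631373
zmax 0.2553953862649129 x there -0.006453637465057822
```

>>> send_rows --pt "0 0 0 0 0 0 0" --pt "0 0 0 0 0 0 0" --pt "0 0 0 0 0 0 0" --pt "0 0 0 0 0 0 0" --pt "0 0 0 0 0 0 0" --pt "0 0 0 0 0 0 0" --pt "0 0 0 0 0 0 0" --pt "0 0 0 0 0 0 0" --pt "0 0 0 0 0 0 0" --pt "0 0 0 0 0 0 0" --pt "0 0 0 0 0 0 0" --pt "0 0 0 0 0 0 0" --pt "0 0 0 0 0 0 0" --pt "0 0 0 0 0 0 0" --pt "0 0 0 0 0 0 0"

```text
time_s: 26.8
tool_pos: [0.4534, 0.2075, 0.3092]
ee_rot: [-0.0, 0.243, 0.97, -0.001]
force: [-0.2, 0.3, 0.2]
width: 0.004
```

```bash
python3 lid.py
```

```text
t 26.8 pos [0.4534 0.2075 0.3092] z [-0.001 -0.002 -1.   ] y [ 0.472  0.882 -0.002] j [ 0.43  0.12 -0.28  1.17 -0.    0.92] F [-0.2  0.3  0.2] w 0.004
TCP in case x 0.07420078832791979
zmax 0.14485791754165933 x there 0.006199428008061085
```

Lid top is at about 0.14 m, which means fully shut (105 + 35 mm). I raise the arm clear and verify.

>>> send_rows --pt "0 0 -0.04 0 0 0 0" --pt "0 0 -0.08 0 0 0 0" --pt "0.03 0 -0.1 0 0 0 0" --pt "0.03 0 -0.1 0 0 0 0" --pt "0.03 0 -0.1 0 0 0 0"

```text
time_s: 27.35
tool_pos: [0.4271, 0.222, 0.4094]
ee_rot: [0.0, 0.243, 0.97, -0.001]
force: [-0.5, -0.0, -0.7]
width: -0.003
```

Run:
```python
from h import *
s=st()
q=snap('scene'); t=snap('top')
for n,im in (('scene',q),('top',t)):
    W=cloud(im); P=W[~np.isnan(W[...,0])]; x=(P-cc)@cx; y=(P-cc)@cy; z=P[:,2]
    m=(abs(y)<.11)&(abs(x)<.075)&(z>.09)&(z<.2); A=np.c_[x[m],y[m],np.ones(m.sum())]
    print(n,'lid z',np.percentile(z[m],[5,50,95]).round(4),'plane',np.linalg.lstsq(A,z[m],rcond=None)[0].round(4))
    for k in ('pump_bottle','kit_carton'):
        for d in optics.look_for(n,k)[:1]:
            r,c=np.round(d['position']).astype(int); print(k,round(d['score'],2),(int(r),int(c)),W[r,c].round(3))
cv2.imwrite('pics/end.png',np.vstack([q['color'][...,::-1],t['color'][...,::-1]])[::1,:][:, :] if 0 else cv2.resize(np.vstack([q['color'][...,::-1],t['color'][...,::-1]]),(480,600)))
```

```text
t 27.35 pos [0.4271 0.222  0.4094] z [ 0.    -0.001 -1.   ] y [ 0.471  0.882 -0.001] j [ 0.48  0.07 -0.11  1.39 -0.    0.97] F [-0.5 -0.  -0.7] w -0.003
scene lid z [0.1379 0.1408 0.1435] plane [ 5.000e-04 -1.000e-04  1.408e-01]
pump_bottle 0.69 (291, 315) [ 0.728 -0.275  0.139]
kit_carton 0.71 (247, 368) [ 0.762 -0.088  0.054]
top lid z [0.1383 0.1411 0.1439] plane [-0.002  -0.0007  0.1411]
pump_bottle 0.9 (147, 414) [ 0.703 -0.246  0.139]
kit_carton 0.65 (138, 331) [ 0.746 -0.083  0.057]
```

View pics/end.png

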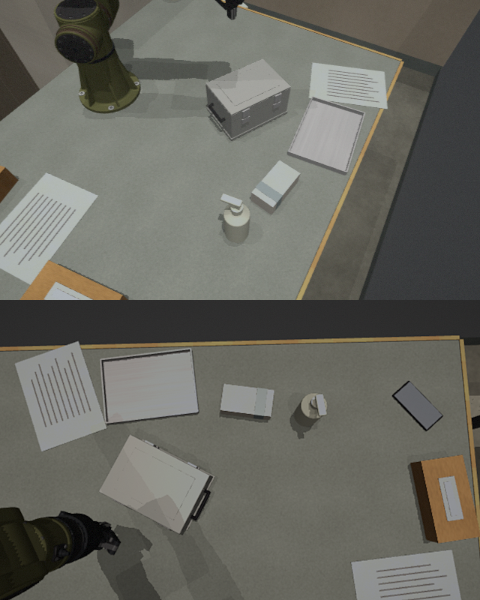

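The case is shut and level, the bystanders are where they were, and the arm is clear.

```bash
python3 -c "
from h import *
print(manip.sign_off())"
```

```text
the job is handed in; nothing more can be done
None
```

The job is finished and handed in at about 27.5 s of the 70 s allowed. All three steps were done in the order asked.

- **Standing the jar up:** I gripped the lying jar by its sides, turned it upright and set it on the table. I placed it farther out than first planned, because the elbow joint reached its limit and carried the held jar close to the pump bottle. I raised it and moved to a clear spot. After letting go, it stood free with its cap top at 0.110 m.
- **Into the pocket:** I took a fresh hold on the cap and lowered the jar until it touched the floor, with at most about 12 N at the wrist. Its cap top then read 0.125 m, the same as the other jar, so it is at the bottom. It sat within 1 mm of the pocket centre.
- **Closing the lid:** I pushed the lid just past its balance point with closed fingers, then stopped, and it fell shut by itself. Its top is level at 0.141 m, against 0.140 m expected when fully shut.

The pump bottle and carton read within 4 mm of their first positions, apart from the bottle's height in the top view. That differed by 17 mm because the detection landed on a different part of it. The other jar was last seen in place just before the lid closed, and the arm ended clear of everything. No checks failed.

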